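# Snap the punch case shut

### The arm

A 6-joint arm with a two-finger parallel gripper is mounted at the origin on a cart in front of the work surface, level with it; the furniture and walls round the work are solid. World frame = base frame: x ahead of the robot, y to its left, z up, the work surface at z = 0. Lengths are in mm, angles in degrees, forces in N, time in s.
With the tool pointing down it reaches from about 350 to 850 mm from the base axis. Payload 8.1 kg.
Tool frame: the origin (TCP) lies at the very end of the fingers, on their centre line; the grasp point (between the pads) lies 19 mm behind it; z points along the fingers, y is the line along which they close (so a half turn about z gives the same grasp; the last joint's range is limited). The gripper opens to 85 mm and grips with 20 to 120 N. Pads are 22 mm wide; open, the fingers measure 114 mm over their backs; the gripper's body (76 mm by 85 mm) begins 54 mm behind the grasp point. The pads swing forward as they close: fully open they stand 13 mm farther back than shut.
Start: joints at [67.472, 7.471, 85.268, -0, 87.261, -4.893], TCP at [181.756, 571.813, 231.292] pointing down, gripper open.
Joint ranges: [-169.43, 169.43], [-51.17, 129.36], [1.28, 143.12], [-76.62, 256.62], [0, 156.53], [-152.29, 152.29]. Speed limits (degrees/s): [136.94, 136.94, 159.86, 180, 180, 180].

### API

Orientations are given as [roll, pitch, yaw] about the fixed x, y, z axes, in that order (R = Rz(yaw) Ry(pitch) Rx(roll)).
In Python, from bench import sense, eyes, job, models gives the robot as it stands. The module is installed in compiled form; this text tells all that it offers.
- The arm moves only by the tool apply_moves, never from a script. Its argument "rows" is a list of rows, each a list of 6 numbers: the shift along the tool's x, y, z in mm, then the turn, a rotation vector about the tool's x, y, z in rad. In form: [[dx, dy, dz, rx, ry, rz], ...]. A call has exactly 5 rows; each row shifts and turns the commanded pose from where the row before left it, along the tool's axes as they then stand; what a row does not reach is not made up. A row lasts 1/8 s, in which the tool goes at most 62.5 mm and 10.7 degrees, less where a joint would pass 70% of its speed; a pose out of reach is approached as far as the arm can. A call is refused whole if a number of a shift passes 62.5 or a number of a turn 0.188, either way. A call with a gripper value outside its range is refused whole. "fingers" is the finger opening in mm, from 0 to 85.4, set as the call begins (left out, the last holds). The fingers move at their own pace and stop on an object; "grip_force" is the grip in N (left out, the last holds). Time passes only in rows, so rows that do not move let the fingers close, or fill a call up. It gives the time, the measured TCP pose, the force, the opening and the grip force at its end, in the units of the state.
- sense(): the state, without advancing time (a new reading comes with each control period).
- eyes.snapshot(name): name is "side" or "top" or "wrist"; returns (picture, depth): 384x512x3 uint8, red, green, blue; 384x512 float32, mm along the optical axis (not along the pixel's ray), 0 where there is no reading.
- eyes.get_calibration(name): a dict with "intrinsics" (3x3 intrinsics, pixels), "R" (3x3) and "t" (3): a world point X has camera coordinates R X + t; the wrist camera has in their place "mount" (4x4, takes a point from camera to tool coordinates, whose origin is the TCP and whose axes are the flange's). Camera axes: x right, y down, z forward; pixel columns grow to the right and rows downward; lengths in mm; the calibration is good to about 2 mm. The wrist camera is an equidistant fisheye: a pixel r from the principal point sees the ray r / f radians off the axis. A picture is of the moment at which its call begins: read the wrist's pose just before it. get_calibration takes no time and is no camera call.
- job.hand_in(): hands the job in; it is judged then, once.
Trained networks look in the newest picture that a camera, given by its name, has taken for a name from the list of things; names that differ only in an ending like _2 or _b are one class to them, and where a whole thing is asked for, a point or a joint stands for the part that bears it (a point fixed in the world has none). Each returns a list of dicts, best first, with "confidence" (0 to 1); they miss things now and then, are a little off and sometimes report something else, mostly with a low value. They report only what shows in the picture. A call takes as long as a camera call.
- models.boxes_of(name, camera): "xyz" ([x, y, z] in mm, in world coordinates, good to about 4 mm: the middle of the surface that is visible of it).
- models.cut_out(name, camera): "pixels" (384x512 bool, what is visible of it).
- models.place_of(name, camera): "xyz" ([x, y, z] in mm, in world coordinates, good to about 4 mm: a listed point, or the origin of a listed thing).
The state is a dict: "time": time; "joint_pos": joint angles; "qd": joint speeds; "joint_efforts": joint torques, N m; "tool_pos": TCP position; "tcp_rot": TCP orientation; "ft_force": force on the tool from outside, world axes, zero at the start; "wrist_torque": the same for the moment, N m; "finger_gap": finger opening in mm; "grip_force": force on a finger pad.
Only numpy, scipy, OpenCV 4.12 (cv2) and the standard library are available. Lean on these libraries where they do the work, as an engineer would, in place of code of your own. Each camera call takes 0.05 s, during which the arm holds its last target. There are 200 camera calls.

### The job

Two grey steel tool cases stand on the bench with their lids ajar. The punch is back in the longer case: press that case's lid down, past its spring catch, until it is fully shut and stays shut. Leave the shorter case and its half-open lid as they are.

Things in the scene. Friction and masses are not known exactly. Their poses are not given: they have to be found in the camera images.
- long_case: longer of two low grey steel cases, fixed, punch inside. 140 mm long (its y), 100 mm deep (its x, pointing from the catch at the front to the hinge at the back). Origin: centre of underside, z up. Tray 34 mm high. Lid: flat 102 x 142 mm shell, 12 mm high; hinge line at x = +51, z = +34 mm; shut, its top is at z = 46 mm, x = -51 to +51. Its 24 mm wide tongue, mid-front, reaches to x = -60 mm.
- long_lid (a joint): angle of the longer case's lid, rad: 0 fully shut, grows as it rises, 0.4 to 0.75 at the start. A stiff hinge keeps it where it is left (under 2 N at the front edge moves it). At about 0.1 the tongue meets a spring roller in the tray's front; about 8 to 10 N down near the front edge (nearly twice that at mid-lid) carries it past. Press on down to 0, where the catch holds it.
- short_case: the shorter case, fixed, with a small nut inside: same build, depth, heights, lid and catch as the longer one, but only 90 mm long (y). Origin: centre of its underside, axes as for the longer case. To be left alone. (To the left of both cases stands a blue lever press, at x 0.35 to 0.58, y 0.22 to 0.34 m; its top is 0.35 m high, the ball of its lever 0.46 m: pass over it.)
- short_lid_edge (a point): middle of the upper front edge of the shorter case's lid, which stands half open (0.35 to 0.65 rad) on its stiff hinge and must stay so.

How it is judged (in metres and radians):
At the end, for the whole second after the job is handed in: The longer case's lid is fully shut behind its catch (joint below 0.03 rad, at rest), and the shorter case's lid edge is within 15 mm of where it began (value of joint long_lid below 0.03 rad and velocity of joint long_lid below 0.05 rad/s and distance of short_lid_edge from where it was at the start of the episode below 0.015 m); the robot touches nothing.
It fails at once if the shorter case's lid is moved (its edge by more than 15 mm) (distance of short_lid_edge from where it was at the start of the episode above 0.015 m).
It also fails if it takes over 40 s, if anything falls off the work surface, if the arm or the gripper's body presses on something with over 40 N, if the wrist force passes 120 N, or if a joint passes its speed limit or range.

## Working session

There is one attempt and no reset: what is moved stays moved. The work goes in short steps, Python scripts to look and compute and a tool call to move; the robot and the scene stay as the last step left them, time stands still between calls to the robot, and variables do not carry over. Pictures are saved under pics/ and viewed, at most 10 in all, crops included, and the job is handed in when it is done.

Besides the shell and the picture viewer there is one more tool, called after ">>>" by a JSON object that holds its "api" and its "payload", one argument or row to a line. apply_moves: Moves the arm, as the interface text tells. Its arguments: {"type":"object","properties":{"rows":{"type":"array"},"fingers":{"type":"number"},"grip_force":{"type":"number"}},"required":["rows"]}

```bash
mkdir -p pics; python3 - <<'E'
from bench import sense, eyes, models
import cv2, numpy as np
s=sense(); print({k:np.round(s[k],2) for k in ("time","tool_pos","tcp_rot","ft_force","finger_gap")})
ims=[]
for c in ("side","top"):
    p,d=eyes.snapshot(c); ims.append(p)
    for n in ("long_case","short_case","long_lid","short_lid_edge"):
        for f in ("place_of","boxes_of"):
            try:
                for r in getattr(models,f)(n,c)[:2]: print(c,n,f,np.round(r["xyz"]),round(r["confidence"],2))
            except Exception as e: print(c,n,f,e)
cv2.imwrite("pics/a.png",cv2.resize(np.vstack(ims)[:,:,::-1],(450,600) if 0 else (400,600)))
cv2.imwrite("pics/top.png",ims[1][:,:,::-1]); cv2.imwrite("pics/side.png",ims[0][:,:,::-1])
E
```

```text
{'time': np.float64(0.0), 'tool_pos': array([181.54, 571.31, 230.24]), 'tcp_rot': array([-1.7990e+02, -1.0000e-02,  1.6236e+02]), 'ft_force': array([ 0.02, -0.18, -0.35]), 'finger_gap': np.float64(85.54)}
side long_case place_of [ 464. -190.    3.] 0.71
side long_case boxes_of [ 461. -203.   66.] 0.64
side short_case place_of [461. 122.  -4.] 0.74
side short_case boxes_of [460. 112.  52.] 0.66
side long_lid place_of it knows: long_case, short_case, short_lid_edge
side long_lid boxes_of [ 475. -203.   84.] 0.87
side short_lid_edge place_of [444. 124. 103.] 0.57
side short_lid_edge boxes_of [472. 119.  83.] 0.56
top long_case place_of [ 466. -196.    2.] 0.9
top long_case boxes_of [ 464. -193.   73.] 0.86
top long_case boxes_of [473. 128.  81.] 0.57
top short_case place_of [469. 123.  -0.] 0.79
top short_case place_of [439. 125. 104.] 0.16
top short_case boxes_of [464. 120.  70.] 0.77
top long_lid place_of it knows: long_case, short_case, short_lid_edge
top long_lid boxes_of [ 478. -192.   87.] 0.62
top short_lid_edge place_of [439. 125. 107.] 0.8
```

View pics/top.png

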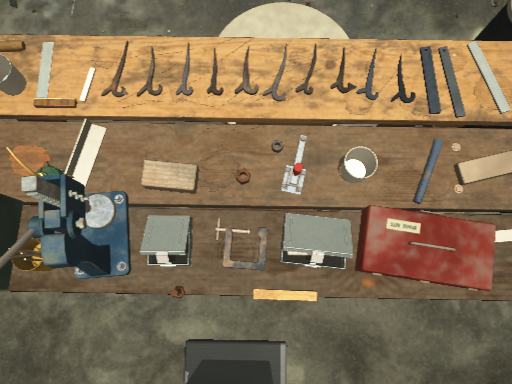

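View pics/side.png

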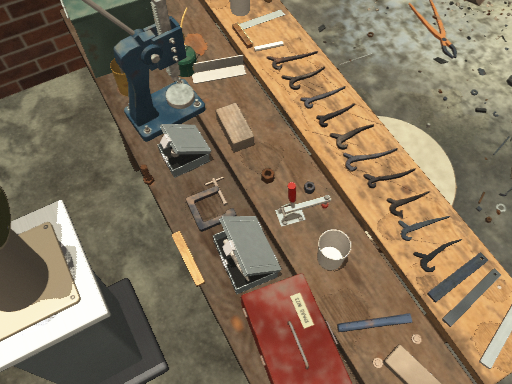

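The top view shows the short case at about (166,240), the long case at (317,240), the red toolbox to its right and the blue press at far left. Next I'll measure the lid, the press lever and the toolbox from depth.

```bash
cat > h.py <<'E'
from bench import sense, eyes, models
import numpy as np, cv2
def cloud(c):
    p,d=eyes.snapshot(c); k=eyes.get_calibration(c); K,R,t=(np.array(k[n]) for n in("intrinsics","R","t"))
    v,u=np.mgrid[:384,:512]; q=np.stack([(u-K[0,2])/K[0,0]*d,(v-K[1,2])/K[1,1]*d,d],-1)
    return p,d,(q-t)@R
E
python3 - <<'E'
from h import *
for c in("top","side"):
    p,d,X=cloud(c); X[d==0]=np.nan
    for n in("long_lid","short_case","long_case"):
        m=models.cut_out(n,c)
        if not m: print(c,n,"none");continue
        P=X[m[0]["pixels"]&(d>0)]; P=P[P[:,2]>30]
        A=np.c_[P[:,:2],np.ones(len(P))]; k=np.ones(len(P),bool)
        for _ in range(15):
            f=np.linalg.lstsq(A[k],P[k,2],rcond=None)[0]; r=abs(A@f-P[:,2]); k=r<max(3,np.percentile(r,60))
        Q=P[r<4]; rr=cv2.minAreaRect(Q[:,:2].astype(np.float32))
        print(c,n,len(P),len(Q),"slope",np.round(f,3),"dir",np.degrees(np.arctan2(f[1],f[0])),"ang",np.arctan(np.hypot(*f[:2])),"corners",np.round(cv2.boxPoints(rr)).tolist(),"z",np.percentile(Q[:,2],[1,99]).round())
    x,y,z=np.moveaxis(X,-1,0)
    for lo in range(50,550,100):
        m=(z>lo)&(z<lo+100)&(y>150)&(x>100)&(x<800)&(y<480)
        if m.sum()>10: print(c,"press z",lo,m.sum(),np.percentile(x[m],[1,99]).round(),np.percentile(y[m],[1,99]).round(),z[m].max().round())
    m=(y<-280)&(y>-480)&(x>350)&(x<600)&(z>30); print("toolbox",np.percentile(y[m],[1,99]).round(),np.percentile(z[m],[50,99]).round())
    m=(y<-100)&(y>-500)&(x>350)&(x<600)&(z>60)&(z<400); print("y max",np.percentile(y[m&(x<430)],[1,50,99]).round())
print(sense()["time"])
E
```

```text
top long_lid 2666 2377 slope [-7.85000e-01  7.30000e-02  4.71246e+02] dir 174.67636611152957 ang 0.6676978685195373 corners [[430.0, -263.0], [518.0, -271.0], [532.0, -129.0], [444.0, -121.0]] z [ 45. 109.]
top short_case 1980 1627 slope [-7.25000e-01 -8.00000e-03  4.23488e+02] dir -179.350237772402 ang 0.6272756102739645 corners [[430.0, 170.0], [431.0, 78.0], [522.0, 79.0], [520.0, 172.0]] z [ 45. 106.]
top long_case 2764 2346 slope [-7.85000e-01  7.30000e-02  4.71095e+02] dir 174.69567063803984 ang 0.6675642090818995 corners [[430.0, -262.0], [518.0, -270.0], [531.0, -129.0], [444.0, -121.0]] z [ 45. 109.]
top press z 50 2207 [393. 620.] [151. 477.] 150.0
top press z 150 1586 [401. 622.] [237. 417.] 250.0
top press z 250 3243 [405. 557.] [251. 324.] 350.0
top press z 350 286 [398. 537.] [273. 314.] 365.0
toolbox [-478. -290.] [79. 99.]
y max [-498. -411. -190.]
side long_lid 2347 2043 slope [-7.88000e-01  7.50000e-02  4.72171e+02] dir 174.59755002111564 ang 0.6698502482287296 corners [[427.0, -262.0], [517.0, -272.0], [533.0, -129.0], [443.0, -119.0]] z [ 44. 108.]
side short_case 1243 923 slope [-7.25000e-01 -9.00000e-03  4.23267e+02] dir -179.25322023271437 ang 0.6276531376256739 corners [[429.0, 172.0], [431.0, 77.0], [521.0, 79.0], [519.0, 174.0]] z [ 44. 106.]
side long_case 2481 2019 slope [-7.89000e-01  7.40000e-02  4.72191e+02] dir 174.60758142356815 ang 0.6699056661969868 corners [[429.0, -263.0], [518.0, -271.0], [532.0, -129.0], [442.0, -121.0]] z [ 44. 108.]
side press z 50 2075 [375. 616.] [153. 480.] 150.0
side press z 150 2778 [379. 604.] [239. 480.] 250.0
side press z 250 2022 [404. 556.] [252. 322.] 350.0
side press z 350 112 [381. 527.] [272. 318.] 387.0
toolbox [-478. -295.] [79. 98.]
y max [-485. -404. -189.]
1.2
```

```bash
python3 - <<'E'
from h import *
p,d=eyes.snapshot("wrist"); cv2.imwrite("pics/w.png",p[:,:,::-1])
for c in("top","side"):
    p,d,X=cloud(c); X[d==0]=np.nan; x,y,z=np.moveaxis(X,-1,0)
    m=(z>300)&(x>150)&(x<700)&(y>230)&(y<650)&np.isfinite(z)
    for lo in range(300,500,20):
        k=m&(z>lo)&(z<lo+20)
        if k.sum(): print(c,lo,k.sum(),*[np.percentile(a[k],[5,50,95]).round() for a in(x,y)])
E
```

```text
top 300 201 [426. 512. 536.] [273. 277. 319.]
top 320 191 [415. 511. 535.] [273. 278. 318.]
top 340 403 [406. 521. 536.] [273. 285. 314.]
top 360 9 [396. 400. 403.] [310. 311. 311.]
side 300 160 [424. 515. 536.] [273. 277. 317.]
side 320 167 [412. 514. 535.] [273. 277. 316.]
side 340 131 [400. 514. 534.] [274. 282. 315.]
side 360 55 [386. 394. 402.] [309. 311. 316.]
side 380 10 [380. 384. 388.] [308. 310. 311.]
```

View pics/w.png

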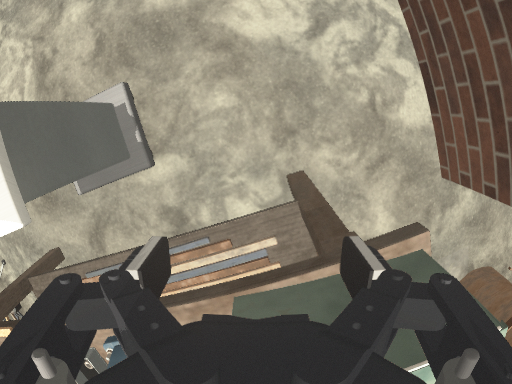

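The wrist view shows only the fingers and the bench end, with nothing above. The lever ball extrapolates to about (340, 310, 460), so I'll raise the tool first and swing over it.

>>> {"api": "apply_moves", "payload": {
  "rows": [
    [0,-30,-50,0,0,0],
    [0,-30,-50,0,0,0],
    [0,-30,-50,0,0,0],
    [0,-30,-50,0,0,0],
    [0,-30,-50,0,0,0]
  ],
  "fingers": 0
}}

```text
time: 1.98
tool_pos: [135.9, 427.7, 483.1]
tcp_rot: [180.0, 0.0, 162.4]
ft_force: [0.8, -0.1, 1.0]
finger_gap: -0.1
grip_force: 0.0
```

>>> {"api": "apply_moves", "payload": {
  "rows": [
    [0,-15,-35,0,0,0],
    [0,-15,-35,0,0,0],
    [0,0,0,0,0,0],
    [0,0,0,0,0,0],
    [0,0,0,0,0,0]
  ]
}}

```text
time: 2.6
tool_pos: [127.3, 400.5, 549.7]
tcp_rot: [-179.8, -0.0, 162.4]
ft_force: [0.4, -0.0, -0.4]
finger_gap: -0.1
grip_force: 0.0
```

>>> {"api": "apply_moves", "payload": {
  "rows": [
    [-58,-4,0,0,0,0.138],
    [-58,-4,0,0,0,0.138],
    [-58,-4,0,0,0,0.138],
    [-58,-4,0,0,0,0.138],
    [-58,-4,0,0,0,0.138]
  ]
}}

```text
time: 3.22
tool_pos: [355.2, 225.7, 549.4]
tcp_rot: [-179.8, -0.0, 122.6]
ft_force: [0.7, 0.6, 0.4]
finger_gap: 0.0
grip_force: 0.0
```

>>> {"api": "apply_moves", "payload": {
  "rows": [
    [-58,-4,0,0,0,0.138],
    [-58,-4,0,0,0,0.138],
    [-58,-4,0,0,0,0.138],
    [-58,-4,0,0,0,0.138],
    [-58,-4,0,0,0,0.138]
  ]
}}

```text
time: 3.85
tool_pos: [418.5, -52.7, 549.4]
tcp_rot: [-179.8, -0.0, 83.0]
ft_force: [2.0, 0.6, -0.5]
finger_gap: 0.2
grip_force: 0.0
```

>>> {"api": "apply_moves", "payload": {
  "rows": [
    [-27,14,45,0,0,0],
    [-27,14,45,0,0,0],
    [-27,14,45,0,0,0],
    [-27,14,45,0,0,0],
    [-27,14,45,0,0,0]
  ]
}}

```text
time: 4.47
tool_pos: [471.7, -193.6, 323.2]
tcp_rot: [-179.9, -0.1, 83.3]
ft_force: [0.5, -0.8, -0.2]
finger_gap: -0.0
grip_force: 0.0
```

>>> {"api": "apply_moves", "payload": {
  "rows": [
    [0,0,50,0,0,0],
    [0,0,50,0,0,0],
    [0,0,50,0,0,0],
    [0,0,30,0,0,0],
    [0,0,0,0,0,0]
  ]
}}

```text
time: 5.1
tool_pos: [469.2, -191.4, 142.1]
tcp_rot: [-179.6, -0.2, 83.3]
ft_force: [0.3, 0.6, -0.4]
finger_gap: 0.3
grip_force: 0.0
```

```bash
python3 - <<'E'
from h import *
a=[eyes.snapshot(c)[0] for c in("side","top")]
cv2.imwrite("pics/b.png",np.hstack([cv2.resize(a[0][150:350,130:330],(400,400)),cv2.resize(a[1][150:350,220:420],(400,400))])[:,:,::-1])
E
```

```text
(no output)
```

View pics/b.png

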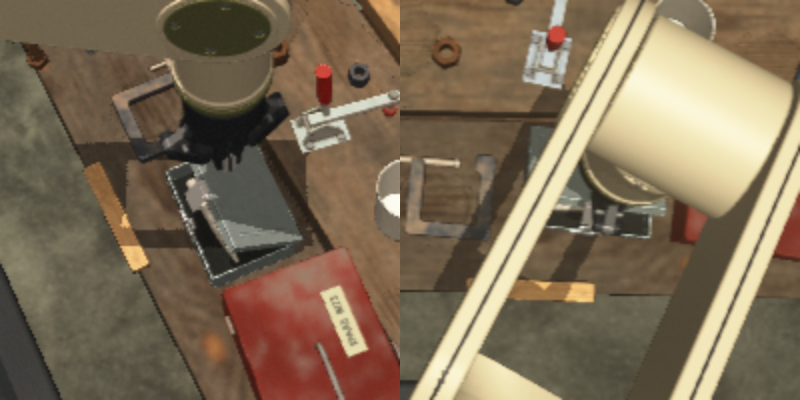

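Side crop: the closed fingers hang over the long lid, at about (225,155). Now pressing down.

>>> {"api": "apply_moves", "payload": {
  "rows": [
    [0,0,14,0,0,0],
    [0,0,12,0,0,0],
    [0,0,8,0,0,0],
    [0,0,6,0,0,0],
    [0,0,6,0,0,0]
  ]
}}

```text
time: 5.82
tool_pos: [472.1, -193.0, 100.0]
tcp_rot: [180.0, 0.0, 83.3]
ft_force: [-0.2, -0.4, 0.4]
finger_gap: 0.5
grip_force: 0.0
```

>>> {"api": "apply_moves", "payload": {
  "rows": [
    [0,0,6,0,0,0],
    [0,0,6,0,0,0],
    [0,0,6,0,0,0],
    [0,0,6,0,0,0],
    [0,0,4,0,0,0]
  ]
}}

```text
time: 6.45
tool_pos: [471.9, -192.9, 71.8]
tcp_rot: [-180.0, -0.0, 83.3]
ft_force: [-0.9, -0.0, 0.9]
finger_gap: 0.3
grip_force: 0.5
```

>>> {"api": "apply_moves", "payload": {
  "rows": [
    [0,0,5,0,0,0],
    [0,-3,4,0,0,0],
    [0,-5,1,0,0,0],
    [0,-6,0,0,0,0],
    [0,-6,0,0,0,0]
  ]
}}

```text
time: 7.08
tool_pos: [451.8, -190.6, 62.4]
tcp_rot: [180.0, 0.0, 83.3]
ft_force: [0.6, -1.7, -0.1]
finger_gap: 0.0
grip_force: 0.3
```

>>> {"api": "apply_moves", "payload": {
  "rows": [
    [0,-6,0,0,0,0],
    [0,-4,0,0,0,0],
    [0,0,2,0,0,0],
    [0,0,2,0,0,0],
    [0,0,2,0,0,0]
  ]
}}

```text
time: 7.7
tool_pos: [442.3, -189.4, 56.1]
tcp_rot: [-180.0, -0.0, 83.3]
ft_force: [-0.3, -0.2, 0.2]
finger_gap: -0.4
grip_force: 0.3
```

```bash
python3 - <<'E'
from h import *
a=[eyes.snapshot(c)[0] for c in("side","top")]
cv2.imwrite("pics/c.png",np.hstack([cv2.resize(a[0][150:350,130:330],(400,400)),cv2.resize(a[1][150:350,220:420],(400,400))])[:,:,::-1])
E
```

```text
(no output)
```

View pics/c.png

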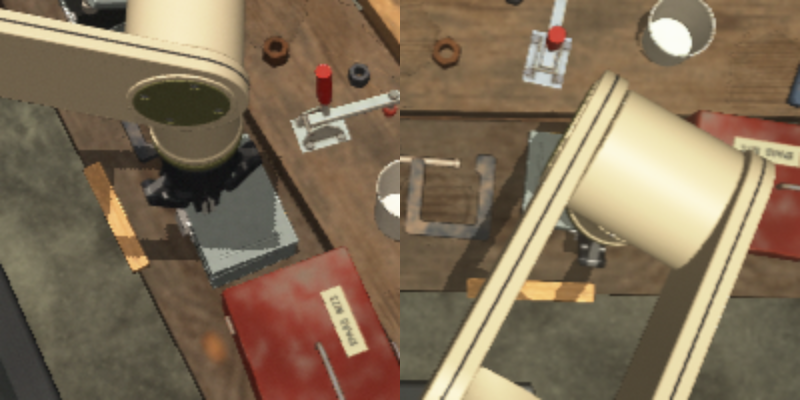

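The lid is almost down, and the fingers sit near its front edge (side crop about (210,205)). I'll press on past the catch.

>>> {"api": "apply_moves", "payload": {
  "rows": [
    [0,-2,2,0,0,0],
    [0,-2,2,0,0,0],
    [0,0,2,0,0,0],
    [0,0,2,0,0,0],
    [0,0,1,0,0,0]
  ]
}}

```text
time: 8.43
tool_pos: [438.6, -189.1, 47.5]
tcp_rot: [180.0, 0.0, 83.3]
ft_force: [-0.3, 0.1, 0.5]
finger_gap: -0.3
grip_force: 0.0
```

>>> {"api": "apply_moves", "payload": {
  "rows": [
    [0,0,1,0,0,0],
    [0,0,1,0,0,0],
    [0,0,0.5,0,0,0],
    [0,0,0,0,0,0],
    [0,0,0,0,0,0]
  ]
}}

```text
time: 9.05
tool_pos: [438.0, -188.9, 45.8]
tcp_rot: [-179.9, -0.0, 83.3]
ft_force: [-6.3, 3.1, 16.1]
finger_gap: 0.1
grip_force: 7.9
```

>>> {"api": "apply_moves", "payload": {
  "rows": [
    [0,0,0.7,0,0,0],
    [0,0,0.7,0,0,0],
    [0,0,0.5,0,0,0],
    [0,0,0,0,0,0],
    [0,0,0,0,0,0]
  ]
}}

```text
time: 9.68
tool_pos: [438.1, -189.0, 45.4]
tcp_rot: [-179.9, -0.0, 83.3]
ft_force: [-15.1, 8.0, 32.5]
finger_gap: -0.2
grip_force: 16.7
```

Firm at z 45.4 with 32 N, which means the lid is on its stop. I'll lift, back off and check.

>>> {"api": "apply_moves", "payload": {
  "rows": [
    [0,0,-10,0,0,0],
    [0,0,-30,0,0,0],
    [0,0,-50,0,0,0],
    [0,0,-60,0,0,0],
    [0,0,-60,0,0,0]
  ]
}}

```text
time: 10.3
tool_pos: [437.6, -188.7, 254.2]
tcp_rot: [-179.9, -0.0, 83.3]
ft_force: [0.8, -0.6, -0.0]
finger_gap: -0.1
grip_force: 0.0
```

>>> {"api": "apply_moves", "payload": {
  "rows": [
    [-50,0,-30,0,0,0],
    [-50,0,-30,0,0,0],
    [-50,0,-30,0,0,0],
    [-50,0,-30,0,0,0],
    [0,0,0,0,0,0]
  ]
}}

```text
time: 10.92
tool_pos: [414.2, -391.2, 374.4]
tcp_rot: [179.9, 0.1, 83.1]
ft_force: [0.9, 0.4, -0.0]
finger_gap: -0.1
grip_force: 0.0
```

```bash
python3 - <<'E'
from h import *
for c in("side","top"):
    p,d,X=cloud(c); cv2.imwrite(f"pics/d_{c}.png",p[:,:,::-1])
    for n in("long_lid","short_lid_edge"):
        m=models.cut_out(n,c)
        if not m: print(c,n,"none");continue
        P=X[m[0]["pixels"]&(d>0)]; P=P[P[:,2]>40]
        A=np.c_[P[:,:2],np.ones(len(P))]; f=np.linalg.lstsq(A,P[:,2],rcond=None)[0]
        r=abs(A@f-P[:,2])<4; f=np.linalg.lstsq(A[r],P[r,2],rcond=None)[0]
        print(c,n,len(P),np.round(f,3),np.percentile(P[:,2],[2,50,98]).round(1))
print(sense()["time"],sense()["tool_pos"])
E
```

```text
side long_lid none
side short_lid_edge 1151 [-8.08000e-01 -4.68000e-01  5.17361e+02] [ 46.   80.7 107.7]
top long_lid 3092 [-1.0000e-03 -0.0000e+00  4.6594e+01] [42.3 46.2 50.1]
top short_lid_edge none
11.225 [ 415.07093907 -386.32667613  371.97874166]
```

View pics/d_side.png

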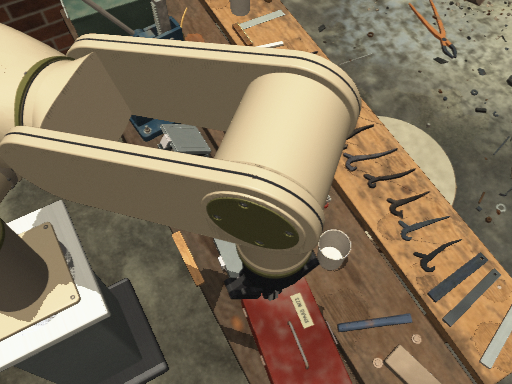

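The top view measures the lid flat: slope 0.001, height 46 mm. The side view shows the short case at about (185,138), still half open.

```bash
python3 -c "
from bench import job; print(job.hand_in())"
```

```text
the job is handed in; nothing more can be done
None
```

The longer case's lid is fully shut and stayed shut after I lifted off; the top camera measured it flat at 46 mm. The shorter case was left alone, its lid still half open, and the job is handed in; the hand-in call reported no verdict.

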